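# Pin the specimen vise for trimming

## Task

Lock the specimen vise on the worktop for trimming: swing its crank until it stands straight up, which brings the hidden cross-hole in its shaft under the hole in the top of the housing, and then push the longer of the two steel pins down through that hole until its collar sits flat on the housing. Leave the short pin standing in its stand, and let go of everything.

Things in the scene. Friction and masses are not known exactly. Their poses are not given: they have to be found in the camera images.
- vise: Fixed; grey housing, steel top, 80 x 66 mm, 74 mm high, on a dark base plate 115 x 105 mm. Origin: centre of underside, below the pin hole. Own y runs along its horizontal shaft (axis 48 mm up), from the small block clamp (-y) to the crank (+y). Shaft 32 mm thick in the housing; its hidden cross-hole, 20 to 22 mm wide, lets a 10 mm pin through if the crank is within 15 deg of upright.
- pin_hole (a point): Centre of the hole in the vise's top face, in the plane of that face, 74 mm above the worktop; axes as vise, z up. The hole is 20 mm wide, its mouth flares to about 32 mm, and it goes straight down to the shaft and on into a bore below it, 64 mm deep in all.
- crank_knob (a point): Centre of the black crank knob: barrel 28 mm thick, 36 mm long along the vise's y, on a 10 mm round arm. From pin_hole in the vise's axes, with crank angle a: x = 70 sin a, y = 105, z = -26 + 70 cos a (mm). Can be pinched from above on its two flat ends, 45 mm or more free beside them; it pivots between fingers that keep pointing down.
- crank (a joint): Angle of crank and shaft, rad: 0 straight up, positive leans to the vise's +x (away from the robot). Starts at 0.55 to 1.05, limits +-1.3. It stays where it is left; friction of about 0.15 N m (2 N at the knob) resists turning.
- long_pin_center (a point): Longer steel pin, half-way up. 110 mm long: shank 10 mm thick, 60 mm long, foot tapered; above it a collar 40 mm wide, 5 mm thick; on top a round grip 18 mm thick, 45 mm long, whose middle is 32 mm above this point. Collar's underside is 5 mm above this point. 0.07 to 0.14 kg. z: up along the pin. Stands upright in either well of the pin stand, foot 8 mm above the worktop, 32 mm of shank showing.
- short_pin_center (a point): Shorter steel pin, half-way up. 82 mm in all: same collar and grip, but its shank is only 32 mm long, too short to pass through the shaft; in the other well, its collar just above the stand. It stays there.
- pin_stand: Aluminium block that holds the pins, 56 x 130 mm, 36 mm high, fixed; origin at the centre of its underside, y along its length. Its two wells, 11.5 mm wide and 28 mm deep, are at y = -40 and +40 mm.
There are look-alikes about, which are no part of the job. Leave any purple look-alike of the part that bears long_pin_center alone.

How it is judged:
By the outcome, as a careful person would: the job done as asked, in the order asked, and still so for the second after the job is handed in, with the robot touching nothing.
It also fails if it takes over 48 s, if anything falls off the work surface, if the arm or the gripper's body presses on something with over 40 N, if the wrist force passes 120 N, or if a joint passes its speed limit or range.

## Robot

A 6-joint arm with a two-finger parallel gripper is mounted at the origin on a cart in front of the work surface, level with it; the furniture and walls round the work are solid. World frame = base frame: x ahead of the robot, y to its left, z up, the work surface at z = 0. Lengths are in m, angles in degrees, forces in N, time in s.
With the tool pointing down it reaches from about 0.3 to 0.75 m from the base axis. Payload 8.5 kg.
Tool frame: the origin (TCP) lies midway between the tips of the shut fingers; the grasp point (between the pads) lies 19 mm behind it; z points along the fingers, y is the direction in which the jaws open and shut (so a half turn about z gives the same grasp; the last joint's range is limited). The gripper opens to 85 mm and grips with 20 to 120 N. Pads are 22 mm wide; open, the fingers measure 114 mm over their backs; the gripper's body (76 mm by 85 mm) begins 54 mm behind the grasp point. The pads swing forward as they close: fully open they stand 13 mm farther back than shut.
Start: joints at [64.956, 21.807, 74.336, -0, 83.858, -12.336], TCP at [0.121, 0.537, 0.193] pointing down, gripper open.
Joint ranges: [-178.18, 178.18], [-50.72, 133.34], [12.68, 142.11], [-81.47, 261.47], [9.98, 163.14], [-165.26, 165.26]. Speed limits (degrees/s): [136.94, 136.94, 180, 180, 180, 180].

## Interface

Orientations are given as a 3x3 rotation matrix whose columns are the frame's x, y, z axes.
In Python, from rig import env, viewer, ticket gives the robot as it stands. The module is installed in compiled form; this text tells all that it offers.
- The arm moves only by the shell command python3 -m pendant 'ROWS' [FORCE]. ROWS is JSON, a list of rows, each a list of 3 entries, a list of its own where there are three numbers: the shift along the world's x, y, z in mm, then the turn about the world's z in rad, then the opening, from -1 (shut) to 1 (fully open). A call has 1 to 12 rows; each row shifts and turns the pose as measured when the row begins; what a row does not reach is not made up. A row lasts 1/8 s, in which the tool goes at most 62.5 mm and 10.7 degrees, less where a joint would pass 70% of its speed; a pose out of reach is approached as far as the arm can. A call with a gripper value outside its range is refused whole. The fingers move at their own pace and stop on an object; FORCE is the grip in N (left out, the last holds). Time passes only in rows, so rows that do not move let the fingers close. It gives the time, the measured TCP pose, the force and the opening at its end, in the units of the state.
- env.observe(): the state, without advancing time (a new reading comes with each control period).
- viewer.get_image(name): name is "scene" or "top" or "wrist"; returns (picture, depth): 480x640x3 uint8, red, green, blue; 480x640 float32, m along the optical axis (not along the pixel's ray), 0 where there is no reading.
- viewer.camera_params(name): a dict with "fx", "fy", "cx", "cy" (pixels), "rvec" (rotation vector, rad) and "tvec" (3), from world to camera coordinates, as OpenCV has them; the wrist camera has in their place "T_tool_cam" (4x4, takes a point from camera to tool coordinates, whose origin is the TCP and whose axes are the flange's). Camera axes: x right, y down, z forward; pixel columns grow to the right and rows downward; lengths in m; the calibration is good to about 2 mm. A picture is of the moment at which its call begins: read the wrist's pose just before it. camera_params takes no time and is no camera call.
- ticket.close_job(): hands the job in, once; it reports no verdict.
The state is a dict: "time_s": time; "q": joint angles; "qvel": joint speeds; "joint_efforts": joint torques, N m; "position": TCP position; "tool_rot": TCP orientation; "ft_force": force on the tool from outside, world axes, zero at the start; "wrist_torque": the same for the moment, N m; "grip_width": finger opening in m.
Only numpy, scipy, OpenCV 4.12 (cv2) and the standard library are available. Lean on these libraries where they do the work, as an engineer would, in place of code of your own. Each camera call takes 0.05 s, during which the arm holds its last target. There are 200 camera calls.

## Working session

There is one attempt and no reset: what is moved stays moved. The work goes in short steps, Python scripts to look and compute and a shell command to move; the robot and the scene stay as the last step left them, time stands still between calls to the robot, and variables do not carry over. Pictures are saved under pics/ and viewed, about 8 in all and at most 12, crops included, and the job is handed in when it is done.

```bash
mkdir -p pics
cat > h.py <<'E'
import numpy as np, cv2
from rig import env, viewer, ticket
def cam(name):
    p=viewer.camera_params(name); K=np.array([[p['fx'],0,p['cx']],[0,p['fy'],p['cy']],[0,0,1]])
    if 'rvec' in p:
        R=cv2.Rodrigues(np.array(p['rvec'],float))[0]; t=np.array(p['tvec'],float).ravel()
        return K,R.T,-R.T@t   # cam->world rot, centre
    s=env.observe(); T=np.array(p['T_tool_cam']); R=np.array(s['tool_rot'])
    return K,R@T[:3,:3],R@T[:3,3]+np.array(s['position'])
def grab(name):
    c=cam(name); im,d=viewer.get_image(name); return c,im,d
def ray(c,u,v,z):
    K,R,o=c; d=R@np.linalg.inv(K)@np.array([u,v,1.]); return o+d*(z-o[2])/d[2]
def cloud(c,d):
    K,R,o=c; v,u=np.mgrid[:480,:640]; P=np.stack([(u-K[0,2])/K[0,0]*d,(v-K[1,2])/K[1,1]*d,d],-1)
    return P@R.T+o
def save(n,im): cv2.imwrite('pics/'+n+'.png',im[...,::-1])
E
python3 - <<'E'
from h import *
for n in ('scene','top'):
    c,im,d=grab(n); save(n+'1',im); np.savez('/tmp/'+n,im=im,d=d,K=c[0],R=c[1],o=c[2]); print(n,c[2],(d>0).mean())
s=env.observe();print(s['time_s'],s['tool_rot'],s['grip_width'])
E
```

```text
scene [-0.06718614 -0.82533094  0.606277  ] 0.99603515625
top [ 0.3953703  -0.04777351  1.20995091] 0.9959407552083334
0.1 [[-9.75509471e-01  2.19956806e-01 -5.25275691e-04]
 [ 2.19957285e-01  9.75508804e-01 -1.16863623e-03]
 [ 2.55361569e-04 -1.25555392e-03 -9.99999179e-01]] 0.08534872344557129
```

View pics/top1.png

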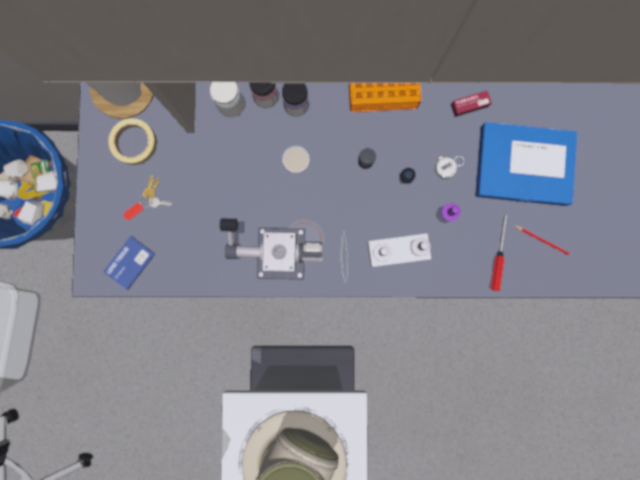

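View pics/scene1.png

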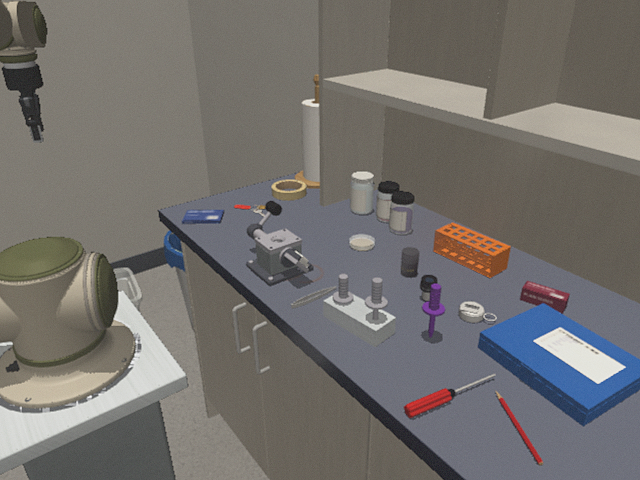

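The top view shows the vise at (280,251), its knob at (229,225), and the stand at (400,250) with pins at (383,251) and (421,246). In the scene view the right pin (377,290) shows shank, so it is the long one. The purple look-alike is at (451,212).

```bash
python3 - <<'E'
from h import *
for n,boxes in (('top',{'vise':(255,225,306,280),'knob':(216,215,242,237),'stand':(365,230,436,270),'pinL':(370,240,395,263),'pinR':(410,234,433,258)}),):
    f=np.load('/tmp/'+n+'.npz'); c=(f['K'],f['R'],f['o']); W=cloud(c,f['d'])
    for k,(a,b,e,g) in boxes.items():
        P=W[b:g,a:e].reshape(-1,3)
        print(k,'zpct',np.percentile(P[:,2],[5,50,90,98,100]).round(3))
        for lo,hi in {'vise':[(.068,.08)],'knob':[(.04,.14)],'stand':[(.03,.042)],'pinL':[(.07,.13),(.036,.055)],'pinR':[(.09,.14),(.06,.085)]}[k]:
            Q=P[(P[:,2]>lo)&(P[:,2]<hi)]
            if len(Q)<4: continue
            r=cv2.minAreaRect((Q[:,:2]*1000).astype(np.float32)); print('  ',lo,hi,len(Q),Q.mean(0).round(4),np.round(r[0],1),np.round(r[1],1),round(r[2],1))
E
python3 - <<'E'
import cv2
im=cv2.imread('pics/top1.png')[200:300,200:460]
cv2.imwrite('pics/topc.png',cv2.resize(im,None,fx=3,fy=3,interpolation=cv2.INTER_CUBIC))
E
```

```text
vise zpct [-0.     0.058  0.076  0.078  1.21 ]
   0.068 0.08 1157 [0.4582 0.0313 0.0737] [458.4  25.3] [96.  79.6] 88.3
knob zpct [-0.003  0.004  0.107  0.11   1.21 ]
   0.04 0.14 257 [0.5111 0.1357 0.1022] [508.4 136.1] [36.1 35. ] 0.6
stand zpct [-0.003  0.033  0.072  0.115  1.21 ]
   0.03 0.042 997 [ 0.4642 -0.2257  0.0359] [ 465.3 -228.7] [ 56.1 130.6] 7.7
pinL zpct [0.032 0.039 0.085 0.091 1.21 ]
   0.07 0.13 66 [ 0.4593 -0.188   0.0874] [ 459.2 -188.7] [16.3 15.9] 0.1
   0.036 0.055 335 [ 0.4612 -0.1891  0.0417] [ 461.6 -190. ] [53.3 48.4] 89.9
pinR zpct [-1.00e-03  5.40e-02  1.14e-01  1.19e-01  1.21e+00]
   0.09 0.14 80 [ 0.47   -0.2665  0.1133] [ 470.3 -267.9] [16.5 17.1] 72.4
   0.06 0.085 190 [ 0.4695 -0.2653  0.0727] [ 470.8 -267.8] [37.4 38.9] 44.0
```

View pics/topc.png

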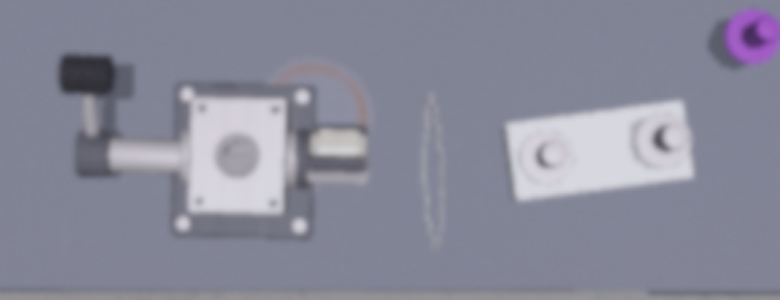

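The crop shows the hole at about top px (279,251.7), the knob leaning to +x, and the vise nearly square to the world. Only the right pin's collar stands clear of the stand.

Run:
```python
from h import *
f=np.load('/tmp/top.npz'); c=(f['K'],f['R'],f['o']); W=cloud(c,f['d']); im=f['im']
print('hole ray',ray(c,279,251.7,.074))
P=W[228:278,258:300]; m=(abs(P[...,2]-.0745)<.004)
lab=cv2.connectedComponentsWithStats(m.astype(np.uint8)); i=1+lab[2][1:,4].argmax(); Q=P[lab[1]==i]
r=cv2.minAreaRect((Q[:,:2]*1000).astype(np.float32)); print('face',r,len(Q),Q.mean(0))
g=cv2.cvtColor(im,cv2.COLOR_RGB2GRAY)[240:264,267:292]; mm=(g<165).astype(np.uint8)
l=cv2.connectedComponentsWithStats(mm); k=l[1][12,12]; print('hole blob',l[2][k],l[3][k]+[267,240],ray(c,*(l[3][k]+[267,240]),.074))
# knob: dark pixels
hs=g=cv2.cvtColor(im,cv2.COLOR_RGB2GRAY); mk=np.zeros_like(g); mk[212:236,214:244]=(g[212:236,214:244]<60); l=cv2.connectedComponentsWithStats(mk)
k=1+l[2][1:,4].argmax(); print('knob',l[2][k],l[3][k])
Q=W[l[1]==k]; print(np.percentile(Q,[5,50,95],axis=0).round(4)); print(ray(c,*l[3][k],.1))
# base plate corner bolts angle
```

```text
hole ray [0.45758874 0.03270474 0.074     ]
face ((458.7140197753906, 32.96625900268555), (66.13929748535156, 79.77377319335938), 88.63220977783203) 984 [0.45836005 0.03294481 0.07419237]
hole blob [  6   6  12  12 116] [278.44827586 251.67241379] [0.45764479 0.03387394 0.074     ]
knob [221 220  17  11 163] [228.87116564 224.65644172]
[[0.5026 0.12   0.0997]
 [0.511  0.1342 0.106 ]
 [0.5212 0.1492 0.1107]]
[0.51221993 0.13553054 0.1       ]
```

Hole is at about (458,33,74), vise y axis at 88.6°, a ≈ 45°, knob ≈ (510,137,97). All of this fits the given geometry: face 66x80, stand 56x130, knob height. Next I approach the knob.

```bash
python3 -m pendant '[[[39,-40,0],0.02,1],[[39,-40,0],0.02,1],[[39,-40,0],0.02,1],[[39,-40,0],0.02,1],[[39,-40,0],0.02,1],[[39,-40,0],0.02,1],[[39,-40,0],0.02,1],[[39,-40,0],0.02,1],[[39,-40,0],0.02,1],[[39,-40,0],0.02,1],[[0,0,0],0,1]]' 25
python3 - <<'E'
from h import *
c,im,d=grab('wrist'); save('w1',im); np.savez('/tmp/w1',im=im,d=d,K=c[0],R=c[1],o=c[2])
s=env.observe(); print(s['position'],s['tool_rot'],s['ft_force'])
E
```

```text
time_s: 1.48
position: [0.5194, 0.1207, 0.1886]
tool_rot: [[-1.0, 0.013, -0.005], [0.013, 1.0, -0.004], [0.005, -0.004, -1.0]]
ft_force: [-0.7, 0.9, 0.2]
grip_width: 0.0851
[0.51814389 0.12210989 0.18875521] [[-0.99992151  0.01136673 -0.00527055]
 [ 0.01138302  0.9999305  -0.00307073]
 [ 0.00523528 -0.00313048 -0.9999814 ]] [ 0.05227829 -0.08482235 -0.89771345]
```

View pics/w1.png

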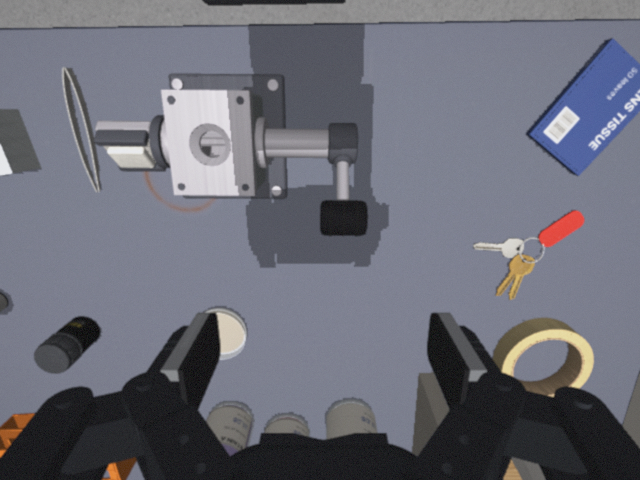

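The wrist view shows the vise with its hole at (209,143) and the knob at (344,218), clear on both flat ends.

Run:
```python
from h import *
f=np.load('/tmp/w1.npz'); c=(f['K'],f['R'],f['o']); W=cloud(c,f['d']); im=f['im']
g=cv2.cvtColor(im,cv2.COLOR_RGB2GRAY)
P=W[60:210,150:265]; m=(abs(P[...,2]-.074)<.005).astype(np.uint8)
l=cv2.connectedComponentsWithStats(m); k=1+l[2][1:,4].argmax(); Q=P[l[1]==k]
print('face',cv2.minAreaRect((Q[:,:2]*1000).astype(np.float32)),np.median(Q[:,2]))
m=(l[1]==k).astype(np.uint8); cs,h=cv2.findContours(m,cv2.RETR_CCOMP,cv2.CHAIN_APPROX_NONE)
for i,q in enumerate(cs):
    if h[0][i][3]>=0 and cv2.contourArea(q)>300:
        e=cv2.fitEllipse(q); u=e[0][0]+150;v=e[0][1]+60; print('hole',u,v,e[1],ray(c,u,v,.074))
P=W[185:250,305:385]; m=P[...,2]>.08; m&=g[185:250,305:385]<70; Q=P[m]; print('knob',np.percentile(Q,[2,50,98],axis=0).round(4))
T=Q[Q[:,2]>np.percentile(Q[:,2],98)-.003]; print('ridge',T.mean(0))
```

```text
face ((457.06365966796875, 28.49333953857422), (73.23942565917969, 80.28410339355469), 88.73812866210938) 0.07456019616871301
hole 211.8364715576172 144.25242614746094 (27.372243881225586, 29.591228485107422) [0.45669068 0.03338722 0.074     ]
knob [[0.4983 0.1187 0.0951]
 [0.5084 0.1351 0.1062]
 [0.5232 0.1524 0.1089]]
ridge [0.51102008 0.13558813 0.10956407]
```

```bash
python3 -m pendant '[[[-4,7,-30],-0.01,1],[[-4,7,-40],0,1],[[0,0,-40],0,1],[[0,0,0],0,1]]' 25; python3 -m pendant '[[[0,0,0],0,-1],[[0,0,0],0,-1],[[0,0,0],0,-1],[[0,0,0],0,-1]]' 25
```

```text
time_s: 2.02
position: [0.5065, 0.1401, 0.077]
tool_rot: [[-1.0, 0.018, -0.005], [0.018, 1.0, -0.002], [0.005, -0.002, -1.0]]
ft_force: [0.9, -0.4, 0.7]
grip_width: 0.0853
time_s: 2.52
position: [0.5082, 0.1413, 0.0818]
tool_rot: [[-1.0, 0.017, 0.002], [0.017, 1.0, -0.002], [-0.002, -0.002, -1.0]]
ft_force: [0.1, 0.4, 0.4]
grip_width: 0.0123
```

Run:
```python
from h import *
c,im,d=grab('wrist'); c2,im2,d2=grab('scene'); s=env.observe(); print(s['position'],s['grip_width'],s['ft_force'])
save('w2',np.hstack([cv2.resize(im,(400,300)),cv2.resize(im2[150:330,180:420],(400,300))]))
```

```text
[0.50811016 0.14119942 0.08152892] 0.0002452066422583214 [ 0.10704072  0.14293925 -0.02711129]
```

View pics/w2.png

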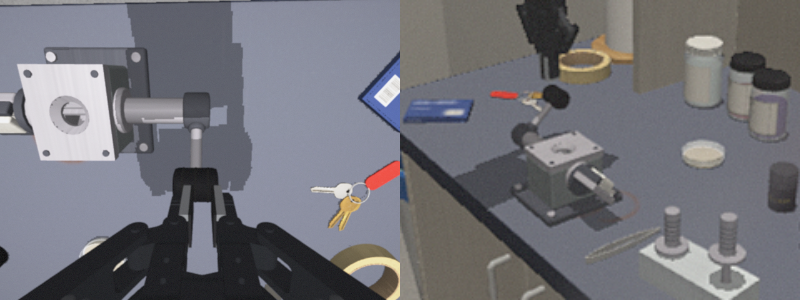

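The knob (wrist half, ~(195,183)) lies on the near side of the shut fingers, so the grasp missed or squeezed it out. I'll check where the knob is relative to the TCP.

Run:
```python
from h import *
c,im,d=grab('wrist'); W=cloud(c,d); g=cv2.cvtColor(im,cv2.COLOR_RGB2GRAY)
s=env.observe(); tcp=np.array(s['position']); print('tcp',tcp.round(4),np.array(s['q']).round(1))
def proj(c,p): K,R,o=c; q=K@(R.T@(np.array(p)-o)); return (q[:2]/q[2]).round(1)
cs=cam('scene'); print('wrist px tcp',proj(c,tcp),'scene',proj(cs,tcp),proj(cs,[.511,.136,.097]))
m=np.zeros_like(g); m[262:322,272:352]=(g[262:322,272:352]<75); Q=W[(m>0)&(W[...,2]>.07)]
print('knob',np.percentile(Q,[2,25,50,75,98],axis=0).round(4))
c2,im2,d2=grab('scene'); W2=cloud(c2,d2); g2=cv2.cvtColor(im2,cv2.COLOR_RGB2GRAY)
for nm,(a,b,e,f) in {'knob':(262,200,286,220),'grip':(255,150,285,199)}.items():
    mm=g2[b:f,a:e]<60; Q=W2[b:f,a:e][mm]; print(nm,np.percentile(Q,[5,50,95],axis=0).round(3))
```

```text
tcp [0.508  0.1412 0.0814] [  2.7  25.9  88.   -0.1  66.1 -86.3]
wrist px tcp [323.4 277.5] scene [271.6 211.5] [273.5 205.9]
knob [[0.4963 0.1191 0.0914]
 [0.4993 0.1264 0.1009]
 [0.5011 0.1339 0.1051]
 [0.5051 0.1437 0.1078]
 [0.5158 0.1528 0.1399]]
knob [[0.497 0.115 0.086]
 [0.503 0.124 0.098]
 [0.516 0.148 0.106]]
grip [[0.487 0.085 0.145]
 [0.495 0.126 0.2  ]
 [0.509 0.174 0.237]]
```

Run:
```python
from h import *
c,im,d=grab('wrist'); c2,im2,d2=grab('scene')
s=env.observe(); print(s['position'],s['grip_width'],s['time_s'])
save('w3',np.hstack([cv2.resize(im[240:420,200:440],(400,300),interpolation=2),cv2.resize(im2[150:240,220:340],(400,300),interpolation=2)]))
```

```text
[0.50787787 0.14120693 0.08109628] -0.00014310196815787738 2.825
```

View pics/w3.png

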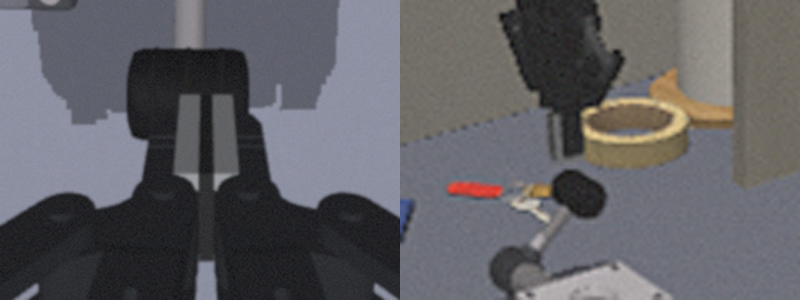

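Both views show the shut fingertips just above the knob, while the reported TCP is below the knob's top. I'll measure the tips from depth.

Run:
```python
from h import *
c,im,d=grab('wrist'); W=cloud(c,d); s=env.observe(); R=np.array(s['tool_rot']); p=np.array(s['position'])
for v in (288,292,296,298,300,305,315,325,335,345): 
    print(v,[(W[v,u].round(3).tolist(), im[v,u].tolist()) for u in (313,334)])
c2,im2,d2=grab('scene'); W2=cloud(c2,d2)
for v in (180,185,190,194,196,198,200): print(v,[(W2[v,u].round(3).tolist()) for u in (266,269,272)])
print(np.array(viewer.camera_params('wrist')['T_tool_cam']).round(4), p, R.round(3))
```

```text
288 [([0.503, 0.136, 0.103], [38, 36, 37]), ([0.502, 0.146, 0.105], [33, 32, 33])]
292 [([0.504, 0.136, 0.106], [37, 35, 39]), ([0.504, 0.146, 0.106], [33, 33, 33])]
296 [([0.505, 0.136, 0.108], [62, 63, 64]), ([0.504, 0.146, 0.109], [58, 58, 62])]
298 [([0.496, 0.137, 0.126], [98, 99, 101]), ([0.497, 0.146, 0.125], [98, 100, 100])]
300 [([0.496, 0.137, 0.127], [99, 98, 103]), ([0.496, 0.146, 0.128], [97, 97, 101])]
305 [([0.496, 0.137, 0.131], [99, 100, 104]), ([0.496, 0.146, 0.132], [97, 99, 102])]
315 [([0.497, 0.137, 0.138], [100, 100, 101]), ([0.496, 0.146, 0.139], [96, 97, 101])]
325 [([0.496, 0.138, 0.146], [96, 100, 102]), ([0.497, 0.145, 0.145], [95, 94, 99])]
335 [([0.497, 0.138, 0.151], [98, 99, 101]), ([0.496, 0.145, 0.152], [95, 96, 100])]
345 [([0.496, 0.138, 0.158], [154, 157, 160]), ([0.497, 0.145, 0.157], [152, 154, 159])]
180 [[0.494, 0.134, 0.167], [0.494, 0.121, 0.171], [0.492, 0.105, 0.176]]
185 [[0.497, 0.141, 0.152], [0.498, 0.13, 0.155], [0.506, 0.129, 0.153]]
190 [[0.497, 0.142, 0.139], [0.499, 0.133, 0.141], [0.503, 0.125, 0.143]]
194 [[0.495, 0.141, 0.13], [0.499, 0.133, 0.131], [0.509, 0.136, 0.128]]
196 [[0.494, 0.139, 0.125], [0.499, 0.134, 0.126], [0.505, 0.129, 0.126]]
198 [[0.635, 0.381, -0.001], [0.5, 0.135, 0.12], [0.509, 0.137, 0.117]]
200 [[0.627, 0.369, -0.001], [0.637, 0.368, -0.003], [0.642, 0.36, -0.002]]
[[ 4.000e-04 -9.443e-01 -3.291e-01  8.550e-02]
 [ 1.000e+00  6.000e-04 -5.000e-04 -0.000e+00]
 [ 6.000e-04 -3.291e-01  9.443e-01 -1.817e-01]
 [ 0.000e+00  0.000e+00  0.000e+00  1.000e+00]] [0.50788102 0.14120353 0.08107125] [[-1.     0.017  0.001]
 [ 0.017  1.    -0.002]
 [-0.001 -0.002 -1.   ]]
```

Both cameras place the shut tips about 37 mm above the reported TCP, while sideways they agree. So the true tip z is the reported z plus 37 mm, and I'll use that from here. Reopen, centre and go 40 mm lower, with partial opening checked first.

```bash
python3 -m pendant '[[[0,-5,10],0,1],[[2,0,0],0,1],[[0,0,0],0,1],[[0,0,0],0,1]]' 25; python3 -m pendant '[[[0,0,-25],0,1],[[0,0,-25],0,1],[[0,0,0],0,1]]'
```

```text
time_s: 3.42
position: [0.5102, 0.1357, 0.0919]
tool_rot: [[-1.0, 0.017, 0.001], [0.017, 1.0, -0.002], [-0.001, -0.002, -1.0]]
ft_force: [-0.8, 0.8, -0.3]
grip_width: 0.0723
time_s: 3.8
position: [0.5103, 0.1359, 0.041]
tool_rot: [[-1.0, 0.017, 0.002], [0.017, 1.0, -0.002], [-0.002, -0.002, -1.0]]
ft_force: [-0.4, -0.4, 0.1]
grip_width: 0.0856
```

```bash
python3 -m pendant '[[[0,0,0],0,-1],[[0,0,0],0,-1],[[0,0,0],0,-1],[[0,0,0],0,-1]]' 25
python3 - <<'E'
from h import *
c2,im2,d2=grab('scene');c,im,d=grab('wrist'); W2=cloud(c2,d2)
s=env.observe(); print(s['position'],s['grip_width'],s['ft_force'])
save('w4',np.hstack([cv2.resize(im[240:420,200:440],(400,300),interpolation=2),cv2.resize(im2[150:240,220:340],(400,300),interpolation=2)]))
E
```

```text
time_s: 4.3
position: [0.5114, 0.1357, 0.0433]
tool_rot: [[-1.0, 0.017, 0.005], [0.017, 1.0, -0.002], [-0.005, -0.002, -1.0]]
ft_force: [1.1, -0.1, -4.1]
grip_width: 0.0355
[0.51139725 0.13565027 0.04331471] 0.03550222086728556 [-1.28907356 -0.80410505 -0.14670613]
```

View pics/w4.png

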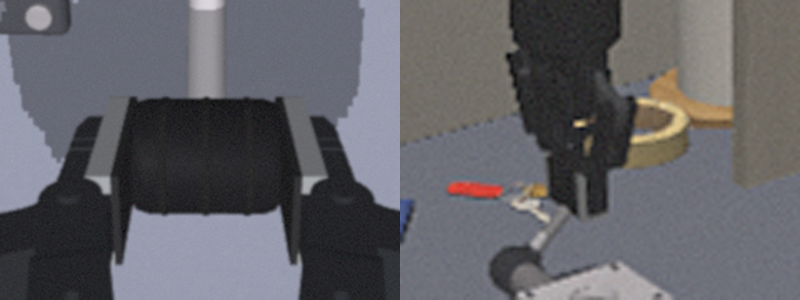

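The knob is pinched between the pads (35.5 mm, its full length). Now I swing it along the arc.

```bash
python3 -m pendant '[[[-7,0,7],0,-1],[[-8,0,6],0,-1],[[-9,0,4],0,-1],[[-9,0,3],0,-1],[[-9,0,2],0,-1],[[-9,1,0],0,-1],[[0,0,0],0,-1]]' 25
```

```text
time_s: 5.28
position: [0.4581, 0.1367, 0.0672]
tool_rot: [[-1.0, 0.016, 0.01], [0.016, 1.0, -0.002], [-0.011, -0.002, -1.0]]
ft_force: [1.3, 2.4, -11.0]
grip_width: 0.0354
```

```bash
python3 -m pendant '[[[2,0,-2],0,-1],[[0,0,0],0,-1]]'
python3 - <<'E'
from h import *
c,im,d=grab('wrist'); W=cloud(c,d); g=cv2.cvtColor(im,cv2.COLOR_RGB2GRAY)
c2,im2,d2=grab('top'); np.savez('/tmp/w5',im=im,d=d,K=c[0],R=c[1],o=c[2])
save('w5',im)
s=env.observe(); print(s['position'],s['ft_force'],s['grip_width'])
m=np.zeros_like(g); m[290:380,270:380]=g[290:380,270:380]<80; Q=W[(m>0)&(abs(W[...,1]-.1365)<.015)&(W[...,2]>.1)&(W[...,2]<.14)]
print(len(Q),np.percentile(Q,[2,50,98],axis=0).round(4)); T=Q[Q[:,2]>np.percentile(Q[:,2],98)-.003]; print('ridge',T.mean(0))
E
```

```text
time_s: 5.52
position: [0.4596, 0.1367, 0.067]
tool_rot: [[-1.0, 0.016, 0.011], [0.016, 1.0, -0.003], [-0.011, -0.002, -1.0]]
ft_force: [1.5, 0.2, -11.4]
grip_width: 0.0351
[0.45964986 0.13669226 0.06694376] [-1.86727654 -0.23110198  0.94487017] 0.03530752430337858
4830 [[0.4544 0.1221 0.1131]
 [0.4597 0.1365 0.1288]
 [0.4716 0.1509 0.1325]]
ridge [0.46596873 0.13648711 0.1311767 ]
```

View pics/w5.png

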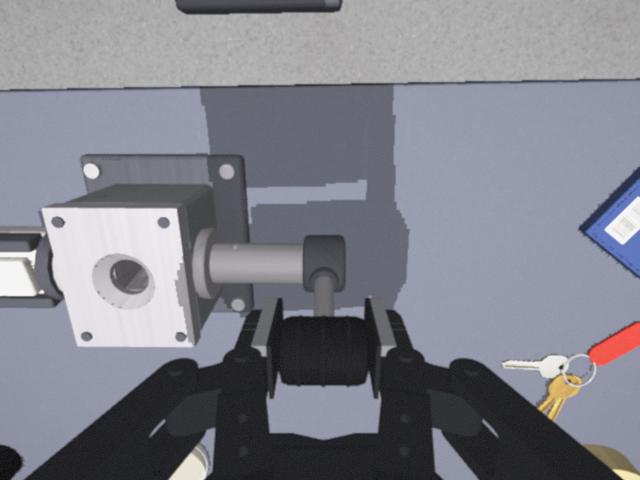

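The knob is upright (top at 131 mm against 132 expected), and the hole shows a dark opening at (127,278). I release and rise, check the crank, then go over the pin.

```bash
python3 -m pendant '[[[0,0,0],0,1],[[0,0,0],0,1],[[0,0,0],0,1],[[0,0,0],0,1],[[0,0,35],0,1],[[0,0,45],0,1],[[-20,-40,20],0,1],[[-20,-20,0],0,1],[[0,0,0],0,1]]'
python3 - <<'E'
from h import *
c,im,d=grab('wrist'); W=cloud(c,d); g=cv2.cvtColor(im,cv2.COLOR_RGB2GRAY); save('w6',im); np.savez('/tmp/w6',im=im,d=d,K=c[0],R=c[1],o=c[2])
s=env.observe(); print(s['position'])
ct,it,dt=grab('top'); Wt=cloud(ct,dt)
for n,w in (('wrist',W),('top',Wt)):
    Q=w[(abs(w[...,1]-.1365)<.014)&(abs(w[...,0]-.46)<.03)&(w[...,2]>.115)&(w[...,2]<.14)]
    if len(Q)<10: print(n,'none'); continue
    A=np.c_[2*Q[:,0],2*Q[:,2],np.ones(len(Q))]; r=np.linalg.lstsq(A,Q[:,0]**2+Q[:,2]**2,rcond=None)[0]
    print(n,len(Q),'circle x,z',r[:2].round(4),np.percentile(Q,[2,98],axis=0).round(4))
E
```

```text
time_s: 6.75
position: [0.4187, 0.075, 0.1703]
tool_rot: [[-1.0, 0.015, 0.011], [0.015, 1.0, -0.004], [-0.012, -0.004, -1.0]]
ft_force: [0.6, 0.3, -0.0]
grip_width: 0.0855
[0.41945644 0.07548371 0.17028653]
wrist 1474 circle x,z [0.4683 0.1187] [[0.4547 0.123  0.1172]
 [0.4776 0.1496 0.1325]]
top none
```

Run:
```python
from h import *
f=np.load('/tmp/w6.npz'); c=(f['K'],f['R'],f['o']); W=cloud(c,f['d']); im=f['im']; g=cv2.cvtColor(im,cv2.COLOR_RGB2GRAY)
m=((abs(W[...,2]-.074)<.004)&(abs(W[...,0]-.457)<.06)&(abs(W[...,1]-.033)<.036)).astype(np.uint8)
Q=W[m>0]; print('face',cv2.minAreaRect((Q[:,:2]*1000).astype(np.float32)))
cs,h=cv2.findContours(m,cv2.RETR_CCOMP,cv2.CHAIN_APPROX_NONE)
for i,q in enumerate(cs):
    if h[0][i][3]>=0 and cv2.contourArea(q)>300: e=cv2.fitEllipse(q); print('hole',e[0],e[1],ray(c,*e[0],.074))
for y in (.126,.136,.146):
    S=W[(abs(W[...,1]-y)<.002)&(W[...,0]>.43)&(W[...,0]<.5)&(W[...,2]>.085)&(W[...,2]<.15)]
    S=S[np.argsort(S[:,0])]; print(y,len(S),S[::max(1,len(S)//10)][:,[0,2]].round(4).tolist())
v,u=np.argwhere(m).mean(0); print(u,v)
```

```text
face ((457.10247802734375, 32.812095642089844), (71.74079132080078, 81.0418701171875), 88.7217025756836)
hole (272.9552001953125, 267.1524353027344) (26.206846237182617, 29.825042724609375) [0.4551454  0.03244214 0.074     ]
0.126 224 [[0.4536, 0.1192], [0.4551, 0.1223], [0.4559, 0.1251], [0.4577, 0.1261], [0.459, 0.1293], [0.4614, 0.1305], [0.4641, 0.1312], [0.4671, 0.1315], [0.4697, 0.1325], [0.4733, 0.1305], [0.48, 0.1253]]
0.136 303 [[0.4544, 0.1179], [0.4556, 0.1141], [0.4574, 0.1255], [0.4591, 0.0869], [0.4602, 0.0937], [0.4609, 0.0956], [0.4618, 0.1287], [0.4643, 0.1311], [0.468, 0.1315], [0.4719, 0.1317], [0.4778, 0.1287]]
0.146 215 [[0.4543, 0.1182], [0.4553, 0.118], [0.4561, 0.1133], [0.4573, 0.1244], [0.4587, 0.1288], [0.4607, 0.1294], [0.4627, 0.1288], [0.4649, 0.1317], [0.4687, 0.1319], [0.4716, 0.1323], [0.4775, 0.1294]]
272.29402092675633 265.9473841554559
```

View pics/w6.png

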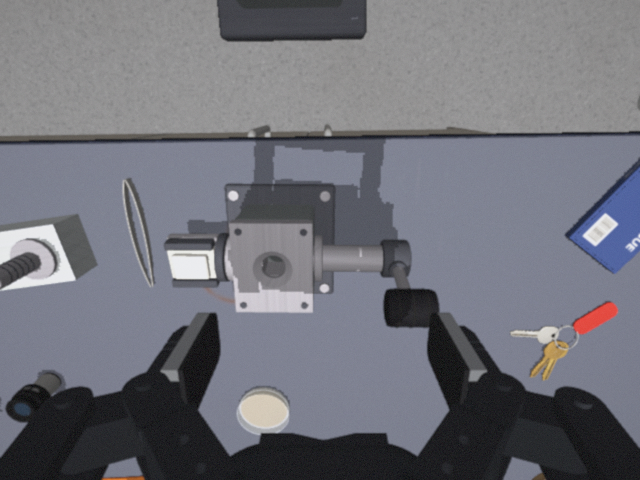

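The hole and knob in the same picture show the crank still leaning about 7° to +x: knob centre x 468 against 460 for upright. It slipped a little in the pads. That is within tolerance, but I'll pinch it again and correct it.

```bash
python3 -m pendant '[[[24,30,0],0,1],[[25,31,0],0,1],[[0,0,-35],0,1],[[0,0,-40],0,1],[[0,0,-33],0,1],[[0,0,0],0,1]]'; python3 -m pendant '[[[0,0,0],0,-1],[[0,0,0],0,-1],[[0,0,0],0,-1],[[0,0,0],0,-1]]' 40
```

```text
time_s: 7.6
position: [0.4733, 0.1438, 0.0571]
tool_rot: [[-1.0, 0.009, 0.012], [0.009, 1.0, -0.003], [-0.012, -0.003, -1.0]]
ft_force: [-0.7, 0.2, 0.6]
grip_width: 0.0854
time_s: 8.1
position: [0.4756, 0.1351, 0.0612]
tool_rot: [[-1.0, 0.007, 0.015], [0.007, 1.0, -0.021], [-0.015, -0.021, -1.0]]
ft_force: [-1.2, 24.3, -14.6]
grip_width: 0.0355
```

```bash
python3 -m pendant '[[[-4,0,0],0,-1],[[-4,0,0],0,-1],[[0,0,0],0,-1]]'
python3 - <<'E'
from h import *
c,im,d=grab('wrist'); W=cloud(c,d); s=env.observe(); print(s['position'],s['ft_force'])
for y in (.126,.136,.146):
    S=W[(abs(W[...,1]-y)<.002)&(W[...,0]>.43)&(W[...,0]<.5)&(W[...,2]>.105)&(W[...,2]<.136)]; S=S[S[:,2]>.116]
    A=np.c_[2*S[:,0],2*S[:,2],np.ones(len(S))]; r=np.linalg.lstsq(A,S[:,0]**2+S[:,2]**2,rcond=None)[0]
    print(y,len(S),r[:2].round(4),np.percentile(S[:,0],[2,98]).round(4),S[:,2].max().round(4))
E
```

```text
time_s: 8.48
position: [0.4703, 0.1356, 0.0623]
tool_rot: [[-1.0, 0.01, 0.023], [0.01, 1.0, -0.018], [-0.023, -0.018, -1.0]]
ft_force: [0.9, -1.2, -11.5]
grip_width: 0.0352
[0.47029858 0.13556344 0.062277  ] [ 1.76410416 -1.80252287 -9.39160432]
0.126 776 [0.4636 0.1191] [0.4499 0.4718] 0.1336
0.136 772 [0.4638 0.1191] [0.4501 0.4719] 0.1342
0.146 773 [0.464  0.1192] [0.4504 0.4721] 0.1336
```

```bash
python3 -m pendant '[[[-5,0,-2],0,-1],[[0,0,0],0,-1]]'
python3 - <<'E'
from h import *
c,im,d=grab('wrist'); W=cloud(c,d); s=env.observe(); print(s['position'],s['ft_force'])
for y in (.126,.136,.146):
    S=W[(abs(W[...,1]-y)<.002)&(W[...,0]>.43)&(W[...,0]<.5)&(W[...,2]>.116)&(W[...,2]<.136)]
    A=np.c_[2*S[:,0],2*S[:,2],np.ones(len(S))]; r=np.linalg.lstsq(A,S[:,0]**2+S[:,2]**2,rcond=None)[0]
    print(y,len(S),r[:2].round(4),np.percentile(S[:,0],[2,98]).round(4))
E
python3 -m pendant '[[[0,0,0],0,1],[[0,0,0],0,1],[[0,0,0],0,1],[[0,0,0],0,1],[[0,0,35],0,1],[[0,0,45],0,1],[[-20,-40,20],0,1],[[-20,-40,0],0,1],[[0,-40,0],0,1],[[0,0,0],0,1]]'
python3 - <<'E'
from h import *
c,im,d=grab('wrist'); W=cloud(c,d); s=env.observe(); print(s['position'],np.array(s['tool_rot']).round(3)[:,2])
for y in (.126,.136,.146):
    S=W[(abs(W[...,1]-y)<.002)&(W[...,0]>.43)&(W[...,0]<.5)&(W[...,2]>.116)&(W[...,2]<.136)]
    A=np.c_[2*S[:,0],2*S[:,2],np.ones(len(S))]; r=np.linalg.lstsq(A,S[:,0]**2+S[:,2]**2,rcond=None)[0]
    print(y,len(S),r[:2].round(4),np.percentile(S[:,0],[2,98]).round(4))
m=((abs(W[...,2]-.074)<.004)&(abs(W[...,0]-.457)<.06)&(abs(W[...,1]-.033)<.036)).astype(np.uint8)
cs,h=cv2.findContours(m,cv2.RETR_CCOMP,cv2.CHAIN_APPROX_NONE)
for i,q in enumerate(cs):
    if h[0][i][3]>=0 and cv2.contourArea(q)>300: e=cv2.fitEllipse(q); print('hole',e[0],e[1],ray(c,*e[0],.074))
E
```

```text
time_s: 8.78
position: [0.4689, 0.1356, 0.0625]
tool_rot: [[-0.999, 0.011, 0.032], [0.01, 1.0, -0.018], [-0.032, -0.018, -0.999]]
ft_force: [0.1, -3.0, -16.2]
grip_width: 0.0352
[0.46893182 0.13565919 0.06238662] [ 1.24229418 -1.45621569 -5.66250948]
0.126 775 [0.4619 0.1192] [0.4482 0.4703]
0.136 765 [0.4621 0.1192] [0.4483 0.47  ]
0.146 782 [0.4622 0.1192] [0.4486 0.4705]
time_s: 10.07
position: [0.4272, 0.0129, 0.1673]
tool_rot: [[-0.999, 0.007, 0.034], [0.006, 1.0, -0.02], [-0.034, -0.02, -0.999]]
ft_force: [-0.1, -0.2, -0.8]
grip_width: 0.0857
[0.42704014 0.01402992 0.16724948] [ 0.033 -0.019 -0.999]
0.126 245 [0.4622 0.119 ] [0.4484 0.4719]
0.136 246 [0.4624 0.119 ] [0.4485 0.4728]
0.146 251 [0.4626 0.119 ] [0.4487 0.4727]
hole (349.335205078125, 255.65597534179688) (27.368371963500977, 29.048168182373047) [0.45494385 0.03179249 0.074     ]
```

The crank now stands within about 2–3° of upright and stays there. Next the long pin, with a wrist look on the way.

```bash
python3 -m pendant '[[[8,-48,0],0,0.1],[[8,-48,0],0,0.1],[[8,-48,0],0,0.1],[[8,-48,-10],0,0.1],[[8,-48,-10],0,0.1],[[0,0,0],0,0.1]]'
python3 - <<'E'
from h import *
c,im,d=grab('wrist'); W=cloud(c,d); s=env.observe(); print(s['position'],np.array(s['tool_rot']).round(3)[:,2],s['grip_width'])
save('w7',im)
for nm,y0,x0 in (('long',-.268,.47),('short',-.189,.46)):
    near=(abs(W[...,1]-y0)<.03)&(abs(W[...,0]-x0)<.03)
    for lo,hi in ((.109,.125),(.06,.08),(.08,.095),(.037,.048)):
        Q=W[near&(W[...,2]>lo)&(W[...,2]<hi)]
        if len(Q)>20:
            r=cv2.minAreaRect((Q[:,:2]*1000).astype(np.float32)); print(nm,lo,len(Q),Q.mean(0).round(4),np.round(r[0],1),np.round(r[1],1),Q[:,2].max().round(4))
E
```

```text
time_s: 10.88
position: [0.4696, -0.227, 0.1461]
tool_rot: [[-0.999, -0.004, 0.034], [-0.004, 1.0, -0.017], [-0.034, -0.017, -0.999]]
ft_force: [0.3, 0.8, 0.5]
grip_width: 0.0472
[ 0.46948677 -0.22543634  0.14655348] [ 0.034 -0.016 -0.999] 0.04687586864980495
long 0.109 721 [ 0.4667 -0.269   0.1172] [ 467.8 -269.5] [17.3 17.7] 0.12
long 0.06 1445 [ 0.4634 -0.2676  0.0735] [ 466.7 -268.9] [39.  35.8] 0.0797
long 0.08 196 [ 0.4623 -0.2667  0.0874] [ 464.2 -268. ] [18.3  9.6] 0.0949
long 0.037 858 [ 0.4585 -0.2616  0.0374] [ 467.3 -267.7] [59.2 54.7] 0.0393
short 0.06 195 [ 0.4516 -0.1933  0.0702] [ 453.1 -192.5] [ 8. 18.] 0.08
short 0.08 611 [ 0.4563 -0.1912  0.0891] [ 457.5 -190.9] [17.1 17.7] 0.0925
short 0.037 1895 [ 0.4542 -0.1935  0.0424] [ 458.2 -193.7] [56.  56.1] 0.0479
```

View pics/w7.png

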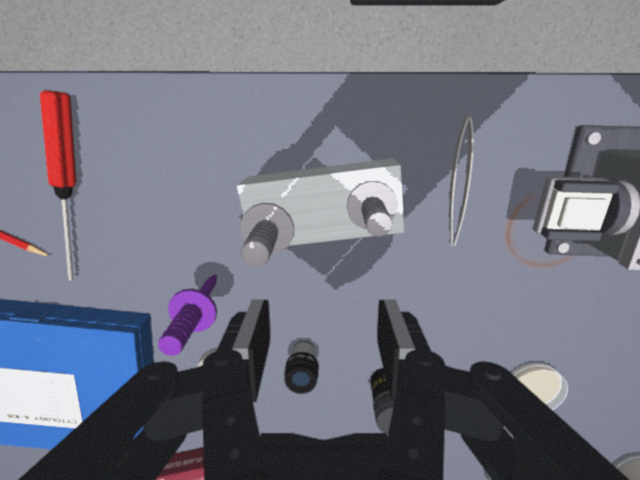

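The wrist view shows the long pin (grip top (257,250)), the short pin at (378,220) and the purple decoy at (185,320). I move over the long pin.

```bash
python3 -m pendant '[[[0,-40,0],0,0.1],[[0,0,0],0,0.1],[[0,0,-20],0,0.1],[[0,0,0],0,0.1]]'
```

```text
time_s: 11.42
position: [0.471, -0.2587, 0.1274]
tool_rot: [[-0.999, -0.013, 0.035], [-0.013, 1.0, -0.014], [-0.034, -0.015, -0.999]]
ft_force: [-0.1, -0.9, 1.0]
grip_width: 0.047
```

```bash
python3 -m pendant '[[[0,-11,0],0,0.1],[[0,0,0],0,0.1],[[0,0,-30],0,0.1],[[0,0,-25],0,0.1],[[0,0,0],0,0.1]]'
```

```text
time_s: 12.05
position: [0.4728, -0.2694, 0.075]
tool_rot: [[-0.999, -0.015, 0.039], [-0.015, 1.0, -0.018], [-0.039, -0.019, -0.999]]
ft_force: [-0.8, -0.9, -0.1]
grip_width: 0.0469
```

```bash
python3 -m pendant '[[[-2,0,-15],0,0.1],[[0,0,-15],0,0.1],[[0,0,0],0,0.1]]'
python3 - <<'E'
from h import *
c,im,d=grab('wrist'); W=cloud(c,d); s=env.observe(); p=np.array(s['position']); R=np.array(s['tool_rot']); print(p,R.round(3)[:,2],'grasp pt',p-.056*R[:,2],s['ft_force'])
near=(abs(W[...,1]+.268)<.03)&(abs(W[...,0]-.47)<.03)
for lo,hi in ((.113,.125),(.066,.076)):
    Q=W[near&(W[...,2]>lo)&(W[...,2]<hi)]
    if len(Q)>20: r=cv2.minAreaRect((Q[:,:2]*1000).astype(np.float32)); print(lo,len(Q),Q.mean(0).round(4),np.round(r[0],1),np.round(r[1],1))
save('w8',np.hstack([cv2.resize(im[200:440,160:480],(400,300)),cv2.resize(grab('scene')[1][220:370,290:490],(400,300))]))
E
```

```text
time_s: 12.42
position: [0.4722, -0.2705, 0.0473]
tool_rot: [[-0.999, -0.014, 0.043], [-0.015, 1.0, -0.021], [-0.043, -0.022, -0.999]]
ft_force: [-0.8, 0.3, 0.9]
grip_width: 0.0472
[ 0.47259214 -0.27081078  0.04791248] [ 0.044 -0.022 -0.999] grasp pt [ 0.47012023 -0.26956504  0.10384402] [-0.4511496   0.6367715   0.40321482]
0.113 3257 [ 0.4647 -0.2684  0.1184] [ 468.2 -268.3] [23.7 59.1]
0.066 3232 [ 0.4623 -0.2697  0.0732] [ 466.3 -269.8] [39.1 36.4]
```

View pics/w8.png

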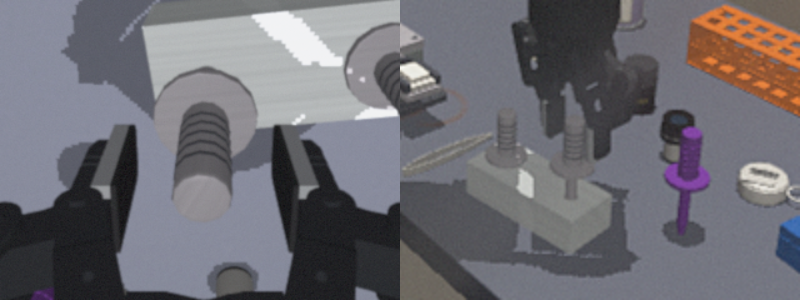

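The pin's grip stands between the open pads, perhaps 2–3 mm to the near side. I shift slightly, then close.

```bash
python3 -m pendant '[[[-4,0,-4],0,0.1],[[0,0,0],0,-1],[[0,0,0],0,-1],[[0,0,0],0,-1],[[0,0,0],0,-1]]' 60
```

```text
time_s: 13.15
position: [0.4689, -0.2711, 0.0452]
tool_rot: [[-0.999, -0.014, 0.046], [-0.016, 1.0, -0.024], [-0.046, -0.024, -0.999]]
ft_force: [-0.7, -0.7, -0.1]
grip_width: 0.0161
```

```bash
python3 -m pendant '[[[0,0,20],0,-1],[[0,0,25],0,-1],[[0,0,35],0,-1],[[0,0,30],0,-1],[[0,0,0],0,-1]]' 60
python3 - <<'E'
from h import *
s=env.observe(); p=np.array(s['position']); R=np.array(s['tool_rot']); print(p,R.round(3)[:,2],s['grip_width'],s['ft_force'])
c,im,d=grab('scene'); W=cloud(c,d)
Q=W[(abs(W[...,0]-p[0])<.06)&(abs(W[...,1]-p[1])<.06)&(W[...,2]>.06)]
for z in np.arange(.08,.26,.008):
    S=Q[abs(Q[:,2]-z)<.004]
    if len(S): print(z.round(3),len(S),np.percentile(S[:,:2],[5,50,95],axis=0).round(3).tolist())
E
```

```text
time_s: 13.78
position: [0.468, -0.2706, 0.157]
tool_rot: [[-0.999, -0.014, 0.044], [-0.015, 1.0, -0.022], [-0.043, -0.023, -0.999]]
ft_force: [0.2, -0.7, -2.6]
grip_width: 0.0164
[ 0.46803924 -0.27062329  0.15703242] [ 0.044 -0.022 -0.999] 0.016379717097273427 [ 0.2367916  -0.71366303 -2.62486686]
0.12 10 [[0.463, -0.273], [0.464, -0.272], [0.468, -0.27]]
0.128 16 [[0.461, -0.275], [0.464, -0.274], [0.468, -0.27]]
0.136 27 [[0.461, -0.276], [0.464, -0.273], [0.468, -0.269]]
0.144 21 [[0.461, -0.276], [0.463, -0.273], [0.467, -0.269]]
0.152 24 [[0.461, -0.275], [0.463, -0.272], [0.467, -0.267]]
0.16 24 [[0.461, -0.275], [0.464, -0.273], [0.47, -0.27]]
0.168 19 [[0.461, -0.275], [0.464, -0.273], [0.469, -0.269]]
0.176 17 [[0.447, -0.289], [0.455, -0.285], [0.47, -0.267]]
0.184 193 [[0.448, -0.288], [0.46, -0.276], [0.479, -0.256]]
0.192 31 [[0.457, -0.283], [0.459, -0.273], [0.467, -0.26]]
0.2 82 [[0.453, -0.289], [0.457, -0.273], [0.467, -0.256]]
0.208 106 [[0.453, -0.291], [0.458, -0.282], [0.469, -0.256]]
0.216 107 [[0.452, -0.291], [0.458, -0.281], [0.468, -0.253]]
0.224 111 [[0.452, -0.291], [0.457, -0.28], [0.469, -0.255]]
0.232 91 [[0.451, -0.29], [0.457, -0.262], [0.466, -0.253]]
0.24 153 [[0.449, -0.307], [0.452, -0.258], [0.469, -0.236]]
0.248 207 [[0.449, -0.31], [0.452, -0.283], [0.471, -0.231]]
0.256 166 [[0.446, -0.315], [0.451, -0.286], [0.471, -0.225]]
```

The pin is lifted upright (foot ~118 mm, collar ~180 mm). By top and wrist views alike, pin to hole is (−12.3, +301.5), so the TCP target is about (456, 31).

```bash
python3 -m pendant '[[[-2,42,0],0,-1],[[-2,42,0],0,-1],[[-2,42,0],0,-1],[[-2,42,0],0,-1],[[-2,42,0],0,-1],[[-1,42,0],0,-1],[[0,25,0],0,-1],[[0,0,0],0,-1]]' 60; python3 -c "
from rig import env;s=env.observe();print(s['position'])"
```

```text
time_s: 14.82
position: [0.4493, 0.0166, 0.1428]
tool_rot: [[-1.0, -0.013, 0.022], [-0.013, 1.0, -0.012], [-0.021, -0.012, -1.0]]
ft_force: [0.3, 0.2, -1.3]
grip_width: 0.0163
[0.44925761 0.01664625 0.14280358]
```

```bash
python3 -m pendant '[[[7,14,0],0,-1],[[0,0,0],0,-1]]' 60
python3 - <<'E'
from h import *
s=env.observe(); p=np.array(s['position']); R=np.array(s['tool_rot']); print(p,R.round(3)[:,2],s['grip_width'])
c,im,d=grab('scene'); W=cloud(c,d)
Q=W[(abs(W[...,0]-p[0])<.03)&(abs(W[...,1]-p[1])<.03)&(W[...,2]>.085)&(W[...,2]<.18)]
for z in np.arange(.088,.18,.008):
    S=Q[abs(Q[:,2]-z)<.004]
    if len(S): print(z.round(3),len(S),np.percentile(S[:,:2],[5,50,95],axis=0).round(3).tolist())
F=W[(abs(W[...,2]-.074)<.003)&(abs(W[...,0]-.457)<.06)&(abs(W[...,1]-.033)<.036)]
print('face scene',cv2.minAreaRect((F[:,:2]*1000).astype(np.float32)))
cw,iw,dw=grab('wrist'); W=cloud(cw,dw)
m=((abs(W[...,2]-.074)<.004)&(abs(W[...,0]-.457)<.06)&(abs(W[...,1]-.033)<.036)); F=W[m]; print('face wrist',cv2.minAreaRect((F[:,:2]*1000).astype(np.float32)))
Q=W[(abs(W[...,0]-p[0])<.03)&(abs(W[...,1]-p[1])<.03)&(W[...,2]>.09)&(W[...,2]<.155)]; print('pin wrist',len(Q),np.percentile(Q,[5,50,95],axis=0).round(4))
save('w9',np.hstack([cv2.resize(iw[200:440,160:480],(400,300)),cv2.resize(im[160:295,230:410],(400,300))]))
E
```

```text
time_s: 15.08
position: [0.4557, 0.0297, 0.1409]
tool_rot: [[-1.0, -0.013, 0.018], [-0.013, 1.0, -0.012], [-0.018, -0.012, -1.0]]
ft_force: [0.8, -1.1, -0.6]
grip_width: 0.0163
[0.45569228 0.02966053 0.14089139] [ 0.018 -0.012 -1.   ] 0.016309449037105506
0.104 7 [[0.45, 0.026], [0.453, 0.028], [0.456, 0.03]]
0.112 16 [[0.449, 0.025], [0.451, 0.028], [0.457, 0.031]]
0.12 13 [[0.448, 0.025], [0.45, 0.027], [0.456, 0.029]]
0.128 13 [[0.448, 0.024], [0.451, 0.026], [0.455, 0.029]]
0.136 16 [[0.448, 0.024], [0.451, 0.027], [0.455, 0.029]]
0.144 16 [[0.448, 0.025], [0.451, 0.027], [0.456, 0.031]]
0.152 15 [[0.449, 0.025], [0.451, 0.026], [0.456, 0.031]]
0.16 18 [[0.436, 0.011], [0.449, 0.016], [0.466, 0.032]]
0.168 109 [[0.436, 0.011], [0.449, 0.023], [0.469, 0.043]]
0.176 26 [[0.444, 0.015], [0.448, 0.022], [0.458, 0.039]]
face scene ((455.2430725097656, 31.102519989013672), (69.12193298339844, 82.38983917236328), 88.96719360351562)
face wrist ((456.93365478515625, 33.25474548339844), (71.20347595214844, 80.76966857910156), 88.9173355102539)
pin wrist 220 [[0.4494 0.0258 0.1094]
 [0.4502 0.0299 0.1229]
 [0.4525 0.034  0.1322]]
```

View pics/w9.png

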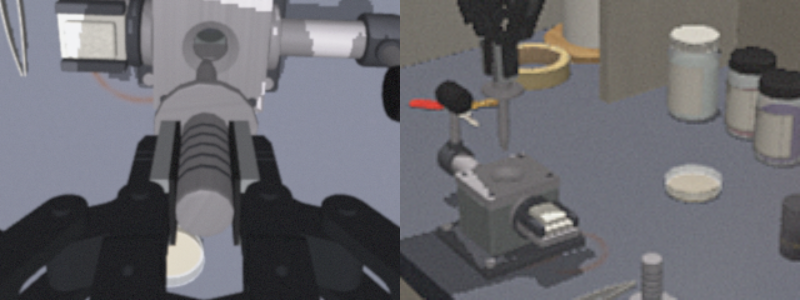

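The pin hangs right over the hole, about 2 mm short in x and y. I correct that and lower in stages (88 mm to seat).

```bash
python3 -m pendant '[[[2,3,0],0,-1],[[0,0,-15],0,-1],[[0,0,-15],0,-1],[[0,0,0],0,-1]]' 60
```

```text
time_s: 15.68
position: [0.4577, 0.0303, 0.1103]
tool_rot: [[-1.0, -0.009, 0.019], [-0.009, 1.0, -0.012], [-0.018, -0.012, -1.0]]
ft_force: [0.3, -0.7, -0.6]
grip_width: 0.0165
```

```bash
python3 -m pendant '[[[0,2,-8],0,-1],[[0,0,-8],0,-1],[[0,0,-8],0,-1],[[0,0,0],0,-1]]' 60
```

```text
time_s: 16.18
position: [0.4582, 0.0321, 0.0856]
tool_rot: [[-1.0, -0.009, 0.02], [-0.009, 1.0, -0.013], [-0.02, -0.013, -1.0]]
ft_force: [0.6, -0.3, -1.4]
grip_width: 0.016
```

Force-free with the foot at about 47 mm, so it is already inside the cross-hole. On down.

```bash
python3 -m pendant '[[[0,0,-9],0,-1],[[0,0,-9],0,-1],[[0,0,-8],0,-1],[[0,0,0],0,-1]]' 60
```

```text
time_s: 16.68
position: [0.4582, 0.032, 0.0578]
tool_rot: [[-1.0, -0.009, 0.02], [-0.009, 1.0, -0.013], [-0.02, -0.013, -1.0]]
ft_force: [-0.5, 0.8, -0.7]
grip_width: 0.0166
```

```bash
python3 -m pendant '[[[0,0,-4],0,-1],[[0,0,0],0,-1]]' 60; python3 -m pendant '[[[0,0,-3],0,-1],[[0,0,0],0,-1]]' 60
```

```text
time_s: 16.92
position: [0.4584, 0.032, 0.0537]
tool_rot: [[-1.0, -0.009, 0.02], [-0.009, 1.0, -0.013], [-0.02, -0.013, -1.0]]
ft_force: [-0.3, -0.7, -1.7]
grip_width: 0.0166
time_s: 17.18
position: [0.4589, 0.0319, 0.052]
tool_rot: [[-1.0, -0.009, 0.022], [-0.009, 1.0, -0.013], [-0.022, -0.013, -1.0]]
ft_force: [-0.4, -0.6, -1.1]
grip_width: 0.0168
```

```bash
python3 -m pendant '[[[0,0,-3],0,-1],[[0,0,0],0,-1]]' 60; python3 -m pendant '[[[0,0,0],0,0.1],[[0,0,0],0,0.1],[[0,0,0],0,0.1],[[0,0,30],0,0.1],[[0,0,40],0,0.1],[[0,0,40],0,0.1],[[-40,0,10],0,0.1],[[-40,0,0],0,0.1],[[0,0,0],0,0.1]]'
python3 - <<'E'
from h import *
s=env.observe(); print(s['time_s'],s['position'],s['grip_width'])
cw,iw,dw=grab('wrist'); cs,im,d=grab('scene')
for n,c,dd in (('wrist',cw,dw),('scene',cs,d)):
    W=cloud(c,dd); near=(abs(W[...,0]-.457)<.05)&(abs(W[...,1]-.033)<.045)
    for lo,hi in ((.077,.09),(.118,.135)):
        Q=W[near&(W[...,2]>lo)&(W[...,2]<hi)]; Q=Q[np.hypot(Q[:,0]-.457,Q[:,1]-.033)<.024]
        if len(Q)>5: r=cv2.minAreaRect((Q[:,:2]*1000).astype(np.float32)); print(n,lo,len(Q),np.median(Q,axis=0).round(4),np.round(r[0],1),np.round(r[1],1),Q[:,2].max().round(4))
    S=W[(abs(W[...,1]-.1365)<.012)&(abs(W[...,0]-.46)<.03)&(W[...,2]>.117)&(W[...,2]<.138)]
    if len(S)>20:
        A=np.c_[2*S[:,0],2*S[:,2],np.ones(len(S))]; r=np.linalg.lstsq(A,S[:,0]**2+S[:,2]**2,rcond=None)[0]; print(n,'knob',r[:2].round(4))
save('w10',np.hstack([cv2.resize(iw[140:380,160:480],(400,300)),cv2.resize(im[150:330,230:470],(400,300))]))
E
```

```text
time_s: 17.42
position: [0.4592, 0.0318, 0.0522]
tool_rot: [[-1.0, -0.009, 0.026], [-0.01, 1.0, -0.014], [-0.026, -0.015, -1.0]]
ft_force: [0.2, 0.3, -0.9]
grip_width: 0.0162
time_s: 18.55
position: [0.3769, 0.0317, 0.1744]
tool_rot: [[-1.0, -0.009, 0.024], [-0.01, 1.0, -0.014], [-0.024, -0.014, -1.0]]
ft_force: [0.4, 0.1, -0.1]
grip_width: 0.0467
18.55 [0.37693477 0.03171465 0.17443774] 0.046690863810213916
wrist 0.077 1043 [0.4521 0.0323 0.0798] [457.1  32.3] [39.2 36.1] 0.0898
wrist 0.118 448 [0.4565 0.0322 0.1245] [458.8  32.1] [18.3 16.7] 0.1261
wrist knob [0.4621 0.1195]
scene 0.077 82 [0.4525 0.0264 0.0787] [455.6  29.8] [30.7 36.5] 0.0898
scene 0.118 34 [0.456  0.0283 0.1213] [456.3  31.4] [14.9 18. ] 0.1237
scene knob [0.4591 0.1187]
```

Collar top is at 79–80 mm and grip top at 124.5 mm, against 79 and 124 expected, so the pin is seated. Quick check of the short pin, then I hand in.

Run:
```python
from h import *
c,im,d=grab('top'); W=cloud(c,d); Q=W[(abs(W[...,0]-.46)<.025)&(abs(W[...,1]+.189)<.025)&(W[...,2]>.075)&(W[...,2]<.12)]
print('short',len(Q),Q.mean(0).round(4)); s=env.observe(); print(s['time_s'],s['ft_force'],s['qvel'])
print(ticket.close_job())
```

```text
short 62 [ 0.4598 -0.1881  0.088 ]
18.7 [-0.15264921 -0.90581717 -0.12499091] [ 0.03849371  0.83352112 -0.41804852  0.05760853  0.05039013 -0.03363197]
the job is handed in; nothing more can be done
None
```

I handed the job in at 18.7 s. The crank is upright, the long pin is pushed through the vise, and the robot has let go and is clear of everything.

**What I did:** I pinched the knob and swung the crank from about 46°. It slipped in the pads and stopped about 7° short, so I pinched it again and corrected it. I then took the long pin from its stand, lowered it through the hole and released it.

**Last checks:**
- **Pin:** The collar top measures 79–80 mm (79 expected) and the grip top 124.5 mm (124 expected), both centred over the hole. The collar is therefore flat on the housing.
- **Crank:** It stands about 2° from upright by the wrist camera and about 0° by the scene camera.
- **Short pin:** It has not moved in its stand. I did not go near the purple look-alike.

**What disagreed or failed:**
- **Tool point:** Both cameras put the fingertips about 37 mm above the reported tool point. The first grasp therefore closed just above the knob, and I corrected for it from then on.
- **Tool tilt:** The tool drifted 1–3° off vertical during the moves, which did no harm.
- **Last picture:** The viewer refused it at the 12-picture limit, so the final state was checked only by depth measurements.

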